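# Stand the arch props in order of height on the jig bar

### The job

Set up the props that will carry a rising arched gate bar: stand the four steel tube props upright on the four plates of the jig bar, one centred on each plate, in order of height, with the shortest on the plate next to the upright end stop and the tallest on the plate farthest from it. The tall slim tube starts standing inside the short wide one, so lift it straight out first.

Things in the scene. Friction and masses are not known exactly. Their poses are not given: they have to be found in the camera images.
- prop_wide: the shortest prop: wide round steel tube, 60 mm outside diameter, 52 mm bore, 45 mm high, open at both ends, about 0.25 kg. At the start the slim prop stands inside it. Loose, standing upright on the table. Origin at the centre of its underside, z axis up along the tube.
- prop_square: the second shortest prop: square steel tube, 40 x 40 mm outside, 4 mm wall, 75 mm high, open at both ends, about 0.3 kg; x and y axes square to its faces. Loose, standing upright on the table. Origin at the centre of its underside, z axis up along the tube.
- prop_mid: the second tallest prop: round steel tube, 45 mm outside diameter, 4 mm wall, 105 mm high, open at both ends, about 0.42 kg. Loose, standing upright on the table. Origin at the centre of its underside, z axis up along the tube.
- prop_slim: the tallest prop: slim round steel tube, 34 mm outside diameter, 4 mm wall, 140 mm high, open at both ends, about 0.4 kg. At the start it stands on the table inside the wide prop and sticks out 95 mm above it, with some 6 to 12 mm of room around it. Loose, standing upright on the table. Origin at the centre of its underside, z axis up along the tube.
- plate_a: fixed flat square metal plate, 76 x 76 x 8 mm, on the jig bar; one end of the row. Origin at the centre of its underside, 10 mm above the table, so its top lies 18 mm above the table. The four plates a, b, c, d lie in this order in one straight row, 92 mm apart centre to centre, along the plate's y axis; its x axis lies across the row, z up. The bar under them is 50 mm wide, 520 mm long, 10 mm high
- plate_b: fixed flat square metal plate, 76 x 76 x 8 mm, on the jig bar; second in the row, between a and c. Origin at the centre of its underside, 10 mm above the table, so its top lies 18 mm above the table. The four plates a, b, c, d lie in this order in one straight row, 92 mm apart centre to centre, along the plate's y axis; its x axis lies across the row, z up. The bar under them is 50 mm wide, 520 mm long, 10 mm high
- plate_c: fixed flat square metal plate, 76 x 76 x 8 mm, on the jig bar; third in the row, between b and d. Origin at the centre of its underside, 10 mm above the table, so its top lies 18 mm above the table. The four plates a, b, c, d lie in this order in one straight row, 92 mm apart centre to centre, along the plate's y axis; its x axis lies across the row, z up. The bar under them is 50 mm wide, 520 mm long, 10 mm high
- plate_d: fixed flat square metal plate, 76 x 76 x 8 mm, on the jig bar; other end of the row. Origin at the centre of its underside, 10 mm above the table, so its top lies 18 mm above the table. The four plates a, b, c, d lie in this order in one straight row, 92 mm apart centre to centre, along the plate's y axis; its x axis lies across the row, z up. The bar under them is 50 mm wide, 520 mm long, 10 mm high
- stop: the end stop: fixed grey upright steel plate across the jig bar, 70 mm across the bar, 12 mm thick along it, 60 mm high (its top 70 mm above the table), with a small foot. It stands at one end of the bar or the other, in line with the row, 94 mm beyond the centre of the nearest plate (plate_a or plate_d). The other end has only a low strap with two bolts, under 25 mm above the table. Origin at the centre of its underside.
Mind the look-alikes: they are no part of the job. Leave any green or purple look-alike of the prop_mid alone.

How it is judged:
By the outcome, as a careful person would: the job done as asked, in the order asked, and still so for the second after the job is handed in, with the robot touching nothing.
It also fails if it takes over 112 s, if anything falls off the work surface, if the arm or the gripper's body presses on something with over 40 N, if the wrist force passes 120 N, or if a joint passes its speed limit or range.

### The arm

A 6-joint arm with a two-finger parallel gripper is mounted at the origin on the work surface. World frame = base frame: x ahead of the robot, y to its left, z up, the work surface at z = 0. Lengths are in m, angles in degrees, forces in N, time in s.
With the tool pointing down it reaches from about 0.375 to 0.9 m from the base axis. Payload 3.1 kg.
Tool frame: the origin (TCP) lies midway between the tips of the shut fingers; the grasp point (between the pads) lies 19 mm behind it; z points along the fingers, y is the line along which they close (so a half turn about z gives the same grasp; the last joint's range is limited). The gripper opens to 87 mm and grips with 3 to 60 N. Pads are 19 mm wide; open, the fingers measure 117 mm over their backs; the gripper's body (75 mm by 190 mm) begins 51 mm behind the grasp point.
Start: joints at [59.272, 30.224, 82.088, -0, 67.689, -10.227], TCP at [0.219, 0.585, 0.223] pointing down, gripper open.
Joint ranges: [-176.69, 176.69], [-43.24, 126.21], [12.49, 139.97], [-82, 262], [0, 151.66], [-163.58, 163.58]. Speed limits (degrees/s): [159.86, 159.86, 180, 180, 180, 180].

### API

Orientations are given as a 3x3 rotation matrix whose columns are the frame's x, y, z axes.
In Python, from rig import read_state, capture, camera_info, hand_in gives the robot as it stands.
- The arm moves only by the tool drive_tool, never from a script. Its argument "motion" is a list of rows, each a list of 2 entries, a list of its own where there are three numbers: the shift along the tool's x, y, z in mm, then the turn, a rotation vector about the tool's x, y, z in rad. A call has 1 to 5 rows; each row shifts and turns the commanded pose from where the row before left it, along the tool's axes as they then stand; what a row does not reach is not made up. A row lasts 1/10 s, in which the tool goes at most 50 mm and 8.59 degrees, less where a joint would pass 70% of its speed; a pose out of reach is approached as far as the arm can. A call is refused whole if a number of a shift passes 50 or a number of a turn 0.15, either way. A call with a gripper value outside its range is refused whole. "gripper" is the opening, from 0 (shut) to 1 (fully open), set as the call begins (left out, the last holds). The fingers move at their own pace and stop on an object; the grip force is fixed at half the most. Time passes only in rows, so rows that do not move let the fingers close. It gives the time, the measured TCP pose, the force, the opening and the grip force at its end, in the units of the state.
- read_state(): the state, without advancing time (a new reading comes with each control period).
- capture(name): name is "scene" or "top" or "wrist"; returns the picture (420x560x3 uint8, red, green, blue); there is no depth.
- camera_info(name): a dict with "fovy" (degrees; the focal length in pixels is half the picture's height over the tangent of half this angle, whatever the lens; pixels are square), "cx", "cy" (the principal point, pixels), "k1" (the pictures are not rectified: a ray, as slopes to the right and down, at radius r is drawn at 1 + k1 r^2 times it, then the intrinsics apply), "xyz" and "orientation" of the camera in the world; the wrist camera has in their place "T_tool_cam" (4x4, takes a point from camera to tool coordinates, whose origin is the TCP and whose axes are the flange's). Camera axes: x right, y down, z forward; pixel columns grow to the right and rows downward; lengths in m; the calibration is good to about 2 mm. A picture is of the moment at which its call begins: read the wrist's pose just before it. camera_info takes no time and is no camera call.
- hand_in(): hands the job in; it is judged then, once.
The state is a dict: "time_s": time; "joint_positions": joint angles; "qvel": joint speeds; "tau": joint torques, N m; "position": TCP position; "tcp_rot": TCP orientation; "force": force on the tool from outside, world axes, zero at the start; "moment": the same for the moment, N m; "opening": opening from 0.0 (shut) to 1.0 (fully open); "grasp_force": force on a finger pad.
Only numpy, scipy, OpenCV 4.12 (cv2) and the standard library are available. Lean on these libraries where they do the work, as an engineer would, in place of code of your own. Each camera call takes 0.05 s, during which the arm holds its last target. There are 200 camera calls.

## Working session

There is one attempt and no reset: what is moved stays moved. The work goes in short steps, Python scripts to look and compute and a tool call to move; the robot and the scene stay as the last step left them, time stands still between calls to the robot, and variables do not carry over. Pictures are saved under pics/ and viewed, at most 14 in all, crops included, and the job is handed in when it is done.

Besides the shell and the picture viewer there is one more tool, called after "Request:" as a command line: name --argument value ..., lists and objects as JSON in quotes. drive_tool: Moves the arm, as the interface text tells. Its arguments: {"type":"object","properties":{"motion":{"type":"array","items":{"type":"array"}},"gripper":{"type":"number"}},"required":["motion"]}

```bash
mkdir -p pics
cat > h.py <<'E'
import numpy as np, cv2
from rig import read_state, capture, camera_info
def save(n,f):
    im=capture(n); cv2.imwrite('pics/'+f,im[:,:,::-1]); return im
def ray(n,u,v,st=None):
    c=camera_info(n); f=210/np.tan(np.radians(c['fovy']/2))
    d=np.array([(u-c['cx'])/f,(v-c['cy'])/f]); r=np.linalg.norm(d); s=r
    for _ in range(30): s=r/(1+c['k1']*s*s)
    d=d*(s/r if r>0 else 1); d=np.array([d[0],d[1],1])
    if 'T_tool_cam' in c:
        st=st or read_state(); T=np.array(c['T_tool_cam']); R=np.array(st['tcp_rot'])
        return np.array(st['position'])+R@T[:3,3], R@T[:3,:3]@d
    return np.array(c['xyz']),np.array(c['orientation'])@d
def at(n,u,v,z,st=None):
    o,d=ray(n,u,v,st); return (o+d*(z-o[2])/d[2]).round(4)
E
python3 - <<'E'
from h import *
save('top','top0.png');save('scene','scene0.png')
s=read_state();print(s['time_s'],s['position'],s['tcp_rot'],s['opening'])
for n in('top','scene','wrist'):print(camera_info(n))
E
```

```text
0.1 [0.21851764 0.58485545 0.22168109] [[-9.36669556e-01  3.50213008e-01 -9.95804398e-04]
 [ 3.50214257e-01  9.36668099e-01 -1.68728292e-03]
 [ 3.41829785e-04 -1.92917144e-03 -9.99998081e-01]] 1.0009946415897966
{'fovy': 50.59080867414833, 'cx': 277.4588751563799, 'cy': 208.60179062975627, 'k1': -0.07160680704281114, 'xyz': array([ 0.48337666, -0.01769025,  0.77953502]), 'orientation': array([[ 0.02116911, -0.99811546,  0.05759687],
       [-0.99973979, -0.0216229 , -0.00726685],
       [ 0.00849857, -0.05742805, -0.99831347]])}
{'fovy': 45.470482684478064, 'cx': 280.64688402210874, 'cy': 212.48494528660737, 'k1': -0.0922051825801438, 'xyz': array([ 0.75624795, -0.3589599 ,  0.7352396 ]), 'orientation': array([[ 0.85234576,  0.44411469, -0.27616814],
       [ 0.52297765, -0.72486145,  0.44840858],
       [-0.0010388 , -0.52662892, -0.85009464]])}
{'fovy': 59.78886755457707, 'cx': 277.3710285575274, 'cy': 207.1086683346169, 'k1': -0.03206317963281245, 'T_tool_cam': array([[ 1.63561043e-04, -9.52024042e-01, -3.06023197e-01,
         8.40989519e-02],
       [ 9.99999873e-01,  9.90223639e-06,  5.03667225e-04,
         2.66343670e-04],
       [-4.76472993e-04, -3.06023241e-01,  9.52023922e-01,
        -1.61428721e-01],
       [ 0.00000000e+00,  0.00000000e+00,  0.00000000e+00,
         1.00000000e+00]])}
```

View pics/top0.png

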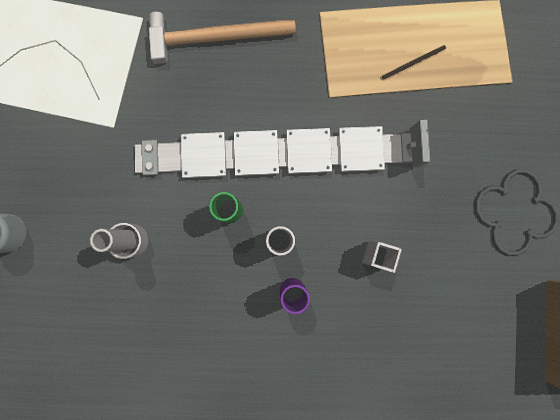

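View pics/scene0.png

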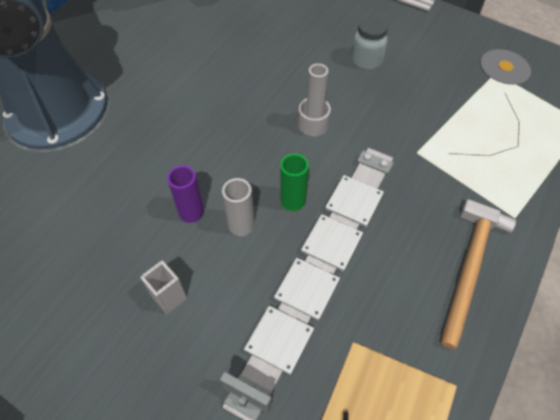

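The top view shows the stop at the right end (425,142). The plates sit at u≈361, 309, 256 and 203. The slim prop stands in the wide one at (101–125, 240), with mid at (281,240) and square at (386,257). The green and purple tubes are the look-alikes.

Run:
```python
import cv2
im=cv2.imread('pics/top0.png')
a=cv2.resize(im[120:190,125:440],None,fx=2.5,fy=2.5,interpolation=3)
b=cv2.resize(im[210:280,80:180],None,fx=4,fy=4,interpolation=3);c=cv2.resize(im[220:290,250:410],None,fx=2.4,fy=4,interpolation=3)
r=cv2.hconcat([b,c[:,:384]]);a=cv2.copyMakeBorder(a,0,0,0,max(0,800-a.shape[1]),0)[:,:800];r=cv2.copyMakeBorder(r,0,0,0,800-r.shape[1],0)
cv2.imwrite('pics/crop0.png',cv2.vconcat([a,r]))
from h import *
for n,(u,v) in dict(pd=(203,155),pc=(256,152.5),pb=(309,150.5),pa=(361,149)).items(): print(n,at('top',u,v,.018))
for n,u,v,z in [('slim top',101.5,240.5,.14),('wide top',127,241,.045),('mid',281,240.5,.105),('square',386,258,.075),('green',225,207,.105),('purple',295,297,.105)]:print(n,at('top',u,v,z))
```

```text
pd [0.6175 0.1076 0.018 ]
pc [0.6238 0.016  0.018 ]
pb [ 0.6294 -0.0758  0.018 ]
pa [ 0.6343 -0.1663  0.018 ]
slim top [0.4685 0.2314 0.14  ]
wide top [0.4665 0.2253 0.045 ]
mid [ 0.474 -0.029  0.105]
square [ 0.4491 -0.197   0.075 ]
green [0.523  0.0572 0.105 ]
purple [ 0.3893 -0.0519  0.105 ]
```

View pics/crop0.png

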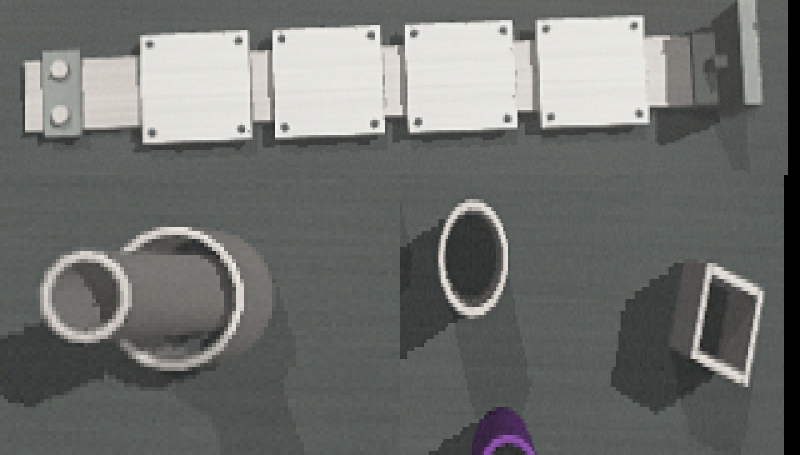

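Request:
drive_tool --motion '[[[0,0,0],[0,0,0.144]],[[0,0,0],[0,0,0.144]],[[0,0,0],[0,0,0.144]],[[0,0,0],[0,0,0.144]],[[0,0,0],[0,0,0.144]]]'

```text
time_s: 0.6
position: [0.2186, 0.585, 0.2219]
tcp_rot: [[-0.468, 0.884, -0.001], [0.884, 0.468, -0.001], [-0.001, -0.001, -1.0]]
force: [-0.4, -0.5, -0.6]
opening: 1.0
grasp_force: 0.0
```

Request:
drive_tool --motion '[[[0,0,0],[0,0,0.144]],[[0,0,0],[0,0,0.144]],[[0,0,0],[0,0,0.144]],[[0,0,0],[0,0,0]]]'

```text
time_s: 1.0
position: [0.2187, 0.5851, 0.222]
tcp_rot: [[-0.061, 0.998, -0.001], [0.998, 0.061, -0.001], [-0.001, -0.001, -1.0]]
force: [0.0, -0.1, -0.1]
opening: 1.005
grasp_force: 0.0
```

```bash
cat >> h.py <<'E'
def d(x,y,z,yaw=3.5):
    s=read_state(); R=np.array(s['tcp_rot']); dl=R.T@(np.array([x,y,z])-s['position'])*1000
    a=np.degrees(np.arctan2(R[1,1],R[0,1])); w=R.T@np.cross(R[:,2],[0,0,-1])
    print('t',round(s['time_s'],2),'pos',np.round(s['position'],4),'delta',dl.round(1),'yaw',a.round(2),'turn z',np.radians(a-yaw).round(3),'tilt',w.round(4),'F',np.round(s['force'],1),'open',round(s['opening'],3),'grip',round(s['grasp_force'],1))
E
python3 -c "
from h import *
d(.468,.231,.21)"
```

```text
t 1.0 pos [0.2187 0.5851 0.222 ] delta [-368.7  227.2   12.2] yaw 3.51 turn z 0.0 tilt [-0.0006  0.0009 -0.    ] F [ 0.  -0.1 -0.1] open 1.005 grip 0.0
```

Request:
drive_tool --motion '[[[-41,25,0],[0,0,0]],[[-41,25,0],[0,0,0]],[[-41,25,0],[0,0,0]],[[-41,25,0],[0,0,0]],[[-41,25,0],[0,0,0]]]'

```text
time_s: 1.5
position: [0.3567, 0.3868, 0.2225]
tcp_rot: [[-0.065, 0.998, -0.0], [0.998, 0.065, -0.0], [-0.0, -0.0, -1.0]]
force: [0.6, 0.9, 1.5]
opening: 1.0
grasp_force: 0.0
```

Request:
drive_tool --motion '[[[-41,25,0],[0,0,0]],[[-41,25,0],[0,0,0]],[[-41,25,0],[0,0,0]],[[-41,25,0],[0,0,0]],[[0,2,0],[0,0,0]]]'

```text
time_s: 2.0
position: [0.4718, 0.2265, 0.2227]
tcp_rot: [[-0.057, 0.998, 0.003], [0.998, 0.057, -0.001], [-0.002, 0.003, -1.0]]
force: [0.1, -0.3, 0.3]
opening: 0.998
grasp_force: 0.0
```

Request:
drive_tool --motion '[[[0,0,0],[0,0,0]],[[0,0,0],[0,0,0]]]'

```text
time_s: 2.2
position: [0.4669, 0.2315, 0.2223]
tcp_rot: [[-0.063, 0.998, -0.001], [0.998, 0.063, 0.0], [0.0, -0.001, -1.0]]
force: [-0.7, -0.8, -0.6]
opening: 1.001
grasp_force: 0.0
```

```bash
python3 -c "
from h import *
d(.4685,.2314,.11)
save('wrist','w1.png')"
```

```text
t 2.2 pos [0.4669 0.2315 0.2223] delta [ -0.2   1.7 112.3] yaw 3.6 turn z 0.002 tilt [-0.0014 -0.0002  0.    ] F [-0.7 -0.8 -0.6] open 1.001 grip 0.0
```

View pics/w1.png

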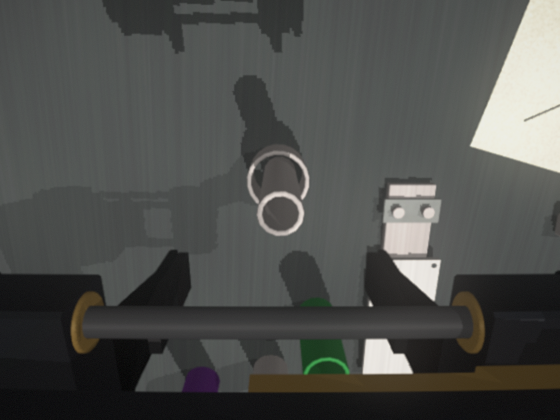

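The slim prop's rim is centred at (281,214) and the wide rim at about (278,181).

```bash
python3 -c "
from h import *
p=at('wrist',281,214,.14);print(p,at('wrist',278,181,.045))
d(p[0],p[1],.11)"
```

```text
[0.4698 0.2335 0.14  ] [0.4676 0.2341 0.045 ]
t 2.25 pos [0.4667 0.2319 0.2223] delta [  1.4   3.4 112.3] yaw 3.65 turn z 0.003 tilt [-0.0012 -0.0002 -0.    ] F [-0.8 -0.  -0.4] open 1.002 grip 0.0
```

Request:
drive_tool --motion '[[[0,1,30],[0,0,0]],[[0.5,1.5,40],[0,0,0]],[[0,0,35],[0,0,0]],[[0,0,17],[0,0,0]],[[0,0,0],[0,0,0]]]'

```text
time_s: 2.75
position: [0.4672, 0.2325, 0.0981]
tcp_rot: [[-0.064, 0.998, -0.006], [0.998, 0.064, -0.002], [-0.001, -0.007, -1.0]]
force: [-0.1, -0.2, 0.0]
opening: 1.002
grasp_force: 0.0
```

Request:
drive_tool --motion '[[[0,0,0],[0,0,0]],[[0,0,0],[0,0,0]],[[0,0,0],[0,0,0]],[[0,0,0],[0,0,0]],[[0,0,0],[0,0,0]]]' --gripper 0

```text
time_s: 3.25
position: [0.4707, 0.2317, 0.1012]
tcp_rot: [[-0.061, 0.998, 0.001], [0.998, 0.061, 0.0], [0.0, 0.001, -1.0]]
force: [-0.3, -0.5, -0.0]
opening: 0.632
grasp_force: 0.0
```

Request:
drive_tool --motion '[[[0,0,0],[0,0,0]],[[0,0,0],[0,0,0]],[[0,0,0],[0,0,0]]]'

```text
time_s: 3.55
position: [0.4698, 0.2315, 0.1006]
tcp_rot: [[-0.061, 0.998, -0.001], [0.998, 0.061, -0.0], [-0.0, -0.001, -1.0]]
force: [-1.8, 0.0, 2.3]
opening: 0.387
grasp_force: 30.0
```

Request:
drive_tool --motion '[[[0,0,-10],[0,0,0]],[[0,0,-20],[0,0,0]],[[0,0,-30],[0,0,0]],[[0,0,-30],[0,0,0]],[[0,0,-20],[0,0,0]]]'

```text
time_s: 4.05
position: [0.4707, 0.2317, 0.2125]
tcp_rot: [[-0.061, 0.998, 0.002], [0.998, 0.061, 0.0], [0.0, 0.002, -1.0]]
force: [-0.4, -0.8, -4.3]
opening: 0.386
grasp_force: 30.0
```

Request:
drive_tool --motion '[[[0,0,0],[0,0,0]],[[0,0,0],[0,0,0]]]'

```text
time_s: 4.25
position: [0.4698, 0.2314, 0.2102]
tcp_rot: [[-0.061, 0.998, -0.001], [0.998, 0.061, -0.0], [-0.0, -0.001, -1.0]]
force: [-0.4, -0.3, -3.7]
opening: 0.388
grasp_force: 30.0
```

```bash
python3 -c "
from h import *
d(.618,.108,.15)"
```

```text
t 4.25 pos [0.4698 0.2314 0.2102] delta [-132.2  140.5   60.2] yaw 3.49 turn z -0.0 tilt [-0.0006  0.0002  0.    ] F [-0.4 -0.3 -3.7] open 0.388 grip 30.0
```

Clear of the wide tube. Next I move above the end plate.

Request:
drive_tool --motion '[[[-15,16,0],[0,0,0]],[[-27,28,0],[0,0,0]],[[-33,35,0],[0,0,0]],[[-30,32,10],[0,0,0]],[[-20,21,20],[0,0,0]]]'

```text
time_s: 4.75
position: [0.6128, 0.1125, 0.1796]
tcp_rot: [[-0.059, 0.998, 0.003], [0.998, 0.059, -0.001], [-0.001, 0.003, -1.0]]
force: [0.8, 0.1, -4.1]
opening: 0.393
grasp_force: 30.0
```

Request:
drive_tool --motion '[[[-7,8,20],[0,0,0]],[[0,0,5],[0,0,0]],[[0,0,0],[0,0,0]],[[0,0,0],[0,0,0]]]'

```text
time_s: 5.15
position: [0.617, 0.1092, 0.1552]
tcp_rot: [[-0.062, 0.998, -0.002], [0.998, 0.062, 0.0], [0.0, -0.002, -1.0]]
force: [0.3, -0.1, -3.5]
opening: 0.386
grasp_force: 30.0
```

```bash
python3 -c "
from h import *
d(.618,.108,.1185)
save('wrist','w2.png');save('top','t2.png')
a=cv2.imread('pics/w2.png');b=cv2.resize(cv2.imread('pics/t2.png')[110:200,120:320],None,fx=2,fy=2,interpolation=3)
cv2.imwrite('pics/c2.png',a)"
```

```text
t 5.15 pos [0.617  0.1092 0.1552] delta [-1.3  1.  36.7] yaw 3.55 turn z 0.001 tilt [-0.0019 -0.0004  0.    ] F [ 0.3 -0.1 -3.5] open 0.386 grip 30.0
```

View pics/c2.png

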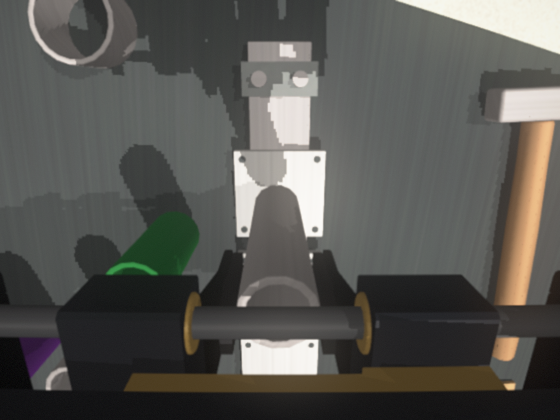

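The plate under the prop has corners at about (234,152), (325,151), (323,236) and (236,236). The tube's lower end spans u≈256–299, with its front edge at v≈186.

```bash
python3 -c "
from h import *
P=[at('wrist',u,v,.018) for u,v in [(234,152),(325,151),(323,236),(236,236)]]
print(P,np.mean(P,0))
print(at('wrist',278,186,.054),at('wrist',256,210,.054),at('wrist',299,210,.054))"
```

```text
[array([0.5809, 0.1432, 0.018 ]), array([0.6556, 0.1487, 0.018 ]), array([0.6615, 0.0736, 0.018 ]), array([0.5846, 0.0688, 0.018 ])] [0.62065  0.108575 0.018   ]
[0.6182 0.1259 0.054 ] [0.6026 0.1061 0.054 ] [0.6353 0.1081 0.054 ]
```

Request:
drive_tool --motion '[[[-0.5,2,12],[0,0,0]],[[0,0,12],[0,0,0]],[[0,0,7],[0,0,0]],[[0,0,3],[0,0,0]],[[0,0,1],[0,0,0]]]'

```text
time_s: 5.75
position: [0.6197, 0.108, 0.1197]
tcp_rot: [[-0.061, 0.998, -0.001], [0.998, 0.061, -0.0], [0.0, -0.001, -1.0]]
force: [-0.1, 0.2, -3.7]
opening: 0.39
grasp_force: 30.0
```

Request:
drive_tool --motion '[[[0,0,0],[0,0,0]],[[0,0,0],[0,0,0]],[[0,0,0.5],[0,0,0]],[[0,0,0],[0,0,0]]]'

```text
time_s: 6.15
position: [0.6204, 0.108, 0.1203]
tcp_rot: [[-0.061, 0.998, 0.001], [0.998, 0.061, 0.0], [-0.0, 0.001, -1.0]]
force: [0.7, -1.3, -3.2]
opening: 0.386
grasp_force: 30.0
```

```bash
python3 -c "
from h import *
d(.618,.108,.1185)"
```

```text
t 6.15 pos [0.6204 0.108  0.1203] delta [ 0.2 -2.3  1.8] yaw 3.49 turn z -0.0 tilt [ 0.0005  0.     -0.    ] F [ 0.7 -1.3 -3.2] open 0.386 grip 30.0
```

Request:
drive_tool --motion '[[[0,0,0.7],[0,0,0]],[[0,0,0],[0,0,0]]]'

```text
time_s: 6.35
position: [0.6202, 0.108, 0.1194]
tcp_rot: [[-0.061, 0.998, 0.0], [0.998, 0.061, -0.0], [-0.0, 0.0, -1.0]]
force: [0.4, 0.7, -3.8]
opening: 0.384
grasp_force: 30.0
```

Request:
drive_tool --motion '[[[0,0,0.7],[0,0,0]],[[0,0,0],[0,0,0]]]'

```text
time_s: 6.55
position: [0.6202, 0.108, 0.1187]
tcp_rot: [[-0.061, 0.998, 0.0], [0.998, 0.061, -0.0], [-0.0, 0.0, -1.0]]
force: [0.4, 0.3, -5.0]
opening: 0.387
grasp_force: 30.0
```

Request:
drive_tool --motion '[[[0,0,0.5],[0,0,0]],[[0,0,0],[0,0,0]]]'

```text
time_s: 6.75
position: [0.6203, 0.108, 0.1186]
tcp_rot: [[-0.061, 0.998, 0.0], [0.998, 0.061, -0.0], [-0.0, 0.0, -1.0]]
force: [-1.5, 0.0, -1.6]
opening: 0.389
grasp_force: 30.0
```

Contact at z ≈ 0.1186, as expected. One more small press, then open, retreat and go to mid (0.474, −0.029).

Request:
drive_tool --motion '[[[0,0,0.3],[0,0,0]],[[0,0,0],[0,0,0]]]'

```text
time_s: 6.95
position: [0.6204, 0.108, 0.1186]
tcp_rot: [[-0.061, 0.998, 0.001], [0.998, 0.061, -0.0], [-0.0, 0.001, -1.0]]
force: [-0.9, -0.6, 3.3]
opening: 0.385
grasp_force: 30.0
```

Request:
drive_tool --motion '[[[0,0,0],[0,0,0]],[[0,0,0],[0,0,0]],[[0,0,0],[0,0,0]],[[0,0,0],[0,0,0]],[[0,0,0],[0,0,0]]]' --gripper 0.8

```text
time_s: 7.45
position: [0.6203, 0.108, 0.1177]
tcp_rot: [[-0.061, 0.998, 0.0], [0.998, 0.061, 0.0], [0.0, 0.0, -1.0]]
force: [-0.2, -0.6, -0.4]
opening: 0.745
grasp_force: 0.0
```

Request:
drive_tool --motion '[[[0,0,-15],[0,0,0]],[[0,0,-30],[0,0,0]],[[0,0,-35],[0,0,0]],[[0,0,-15],[0,0,0]],[[0,0,0],[0,0,0]]]'

```text
time_s: 7.95
position: [0.6225, 0.1081, 0.2172]
tcp_rot: [[-0.061, 0.998, 0.008], [0.998, 0.061, -0.0], [-0.001, 0.008, -1.0]]
force: [0.3, 0.2, -0.3]
opening: 0.801
grasp_force: 0.0
```

```bash
python3 -c "
from h import *
d(.474,-.029,.19)
save('top','t3.png')"
```

```text
t 7.95 pos [0.6225 0.1081 0.2172] delta [-127.7 -156.8   25.9] yaw 3.5 turn z 0.0 tilt [0.0081 0.0005 0.    ] F [ 0.3  0.2 -0.3] open 0.801 grip 0.0
```

Request:
drive_tool --motion '[[[-18,-20,0],[0,0,0]],[[-30,-36,0],[0,0,0]],[[-32,-39,0],[0,0,0]],[[-30,-36,12],[0,0,0]],[[-18,-25,12],[0,0,0]]]'

```text
time_s: 8.5
position: [0.4693, -0.03, 0.1878]
tcp_rot: [[-0.06, 0.998, -0.003], [0.998, 0.06, 0.0], [0.001, -0.003, -1.0]]
force: [0.1, -0.5, 0.4]
opening: 0.802
grasp_force: 0.0
```

Request:
drive_tool --motion '[[[0,0,4],[0,0,0]],[[0,0,0],[0,0,0]],[[0,0,0],[0,0,0]]]'

```text
time_s: 8.8
position: [0.4736, -0.0287, 0.1847]
tcp_rot: [[-0.061, 0.998, 0.001], [0.998, 0.061, 0.0], [0.0, 0.001, -1.0]]
force: [0.4, -0.2, -0.2]
opening: 0.799
grasp_force: 0.0
```

```bash
python3 -c "
from h import *
d(.474,-.029,.07)
save('wrist','w3.png')"
```

```text
t 8.8 pos [ 0.4736 -0.0287  0.1847] delta [ -0.3   0.3 114.7] yaw 3.51 turn z 0.0 tilt [ 0.0007 -0.     -0.    ] F [ 0.4 -0.2 -0.2] open 0.799 grip 0.0
```

View pics/w3.png

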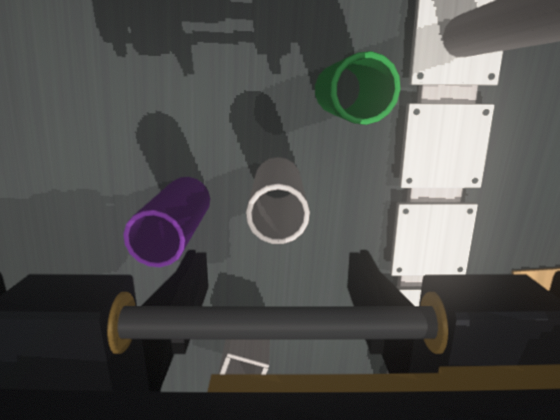

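Mid's rim is centred at (278,213) and the purple rim at (155,238). Slim stands on its plate at the top right.

```bash
python3 -c "
from h import *
p=at('wrist',278,213,.105);print(p,at('wrist',155,238,.105))
P=[at('wrist',u,v,.018) for u,v in [(408,105),(493,105),(481,188),(401,187)]];print(np.mean(P,0))
P=[at('wrist',u,v,.018) for u,v in [(398,205),(476,206),(467,275),(391,275)]];print(np.mean(P,0))
d(p[0],p[1],.07)"
```

```text
[ 0.475  -0.0256  0.105 ] [ 0.3883 -0.0499  0.105 ]
[0.6247   0.016575 0.018   ]
[ 0.630675 -0.075075  0.018   ]
t 8.85 pos [ 0.4739 -0.0286  0.1849] delta [  3.    1.1 114.9] yaw 3.54 turn z 0.001 tilt [0.0012 0.0002 0.    ] F [ 0.2  0.5 -0.3] open 0.8 grip 0.0
```

Request:
drive_tool --motion '[[[1,0.5,25],[0,0,0]],[[1,0.5,38],[0,0,0]],[[0,0,35],[0,0,0]],[[0,0,16],[0,0,0]],[[0,0,0],[0,0,0]]]'

```text
time_s: 9.35
position: [0.4731, -0.0259, 0.0688]
tcp_rot: [[-0.063, 0.998, -0.004], [0.998, 0.063, 0.001], [0.001, -0.004, -1.0]]
force: [0.2, 0.2, 0.0]
opening: 0.798
grasp_force: 0.0
```

Request:
drive_tool --motion '[[[0,0,0],[0,0,0]],[[0,0,0],[0,0,0]],[[0,0,0],[0,0,0]],[[0,0,0],[0,0,0]],[[0,0,0],[0,0,0]]]' --gripper 0

```text
time_s: 9.85
position: [0.4739, -0.0271, 0.0718]
tcp_rot: [[-0.061, 0.998, 0.002], [0.998, 0.061, -0.001], [-0.001, 0.002, -1.0]]
force: [-0.4, 0.2, 5.4]
opening: 0.51
grasp_force: 30.0
```

Request:
drive_tool --motion '[[[0,0,0],[0,0,0]],[[0,0,0],[0,0,0]]]'

```text
time_s: 10.05
position: [0.4739, -0.0271, 0.0718]
tcp_rot: [[-0.061, 0.998, 0.002], [0.998, 0.061, -0.0], [-0.001, 0.002, -1.0]]
force: [0.5, 0.3, 6.3]
opening: 0.517
grasp_force: 30.0
```

Request:
drive_tool --motion '[[[0,0,-10],[0,0,0]],[[0,0,-30],[0,0,0]],[[0,0,-40],[0,0,0]],[[0,0,-40],[0,0,0]],[[0,0,-10],[0,0,0]]]'

```text
time_s: 10.55
position: [0.4755, -0.0274, 0.2047]
tcp_rot: [[-0.061, 0.998, 0.007], [0.998, 0.061, -0.002], [-0.003, 0.007, -1.0]]
force: [1.0, 0.0, -4.7]
opening: 0.514
grasp_force: 30.0
```

Request:
drive_tool --motion '[[[0,0,0],[0,0,0]],[[0,0,0],[0,0,0]]]'

```text
time_s: 10.75
position: [0.472, -0.0265, 0.1997]
tcp_rot: [[-0.061, 0.998, -0.003], [0.998, 0.061, 0.001], [0.001, -0.003, -1.0]]
force: [-0.9, -0.0, -3.7]
opening: 0.514
grasp_force: 30.0
```

```bash
python3 -c "
from h import *
d(.6245,.0164,.12)"
```

```text
t 10.75 pos [ 0.472  -0.0265  0.1997] delta [ 33.5 155.   79.3] yaw 3.49 turn z -0.0 tilt [-0.0029 -0.001  -0.    ] F [-0.9 -0.  -3.7] open 0.514 grip 30.0
```

Request:
drive_tool --motion '[[[4,20,0],[0,0,0]],[[8,38,0],[0,0,0]],[[10,44,5],[0,0,0]],[[8,35,20],[0,0,0]],[[3.5,18,25],[0,0,0]]]'

```text
time_s: 11.25
position: [0.6291, 0.0168, 0.1483]
tcp_rot: [[-0.062, 0.998, 0.002], [0.998, 0.062, 0.0], [0.0, 0.002, -1.0]]
force: [0.0, -0.2, -4.3]
opening: 0.512
grasp_force: 30.0
```

Request:
drive_tool --motion '[[[0,0,20],[0,0,0]],[[0,0,8],[0,0,0]],[[0,0,0],[0,0,0]],[[0,0,0],[0,0,0]]]'

```text
time_s: 11.65
position: [0.6255, 0.0158, 0.1223]
tcp_rot: [[-0.061, 0.998, -0.002], [0.998, 0.061, 0.0], [0.0, -0.002, -1.0]]
force: [0.4, 0.4, -4.1]
opening: 0.514
grasp_force: 30.0
```

```bash
python3 -c "
from h import *
d(.6245,.0164,.0900)
save('wrist','w4.png')"
```

```text
t 11.65 pos [0.6255 0.0158 0.1223] delta [ 0.6 -0.9 32.3] yaw 3.47 turn z -0.0 tilt [-0.0015 -0.0003 -0.    ] F [ 0.4  0.4 -4.1] open 0.514 grip 30.0
```

View pics/w4.png

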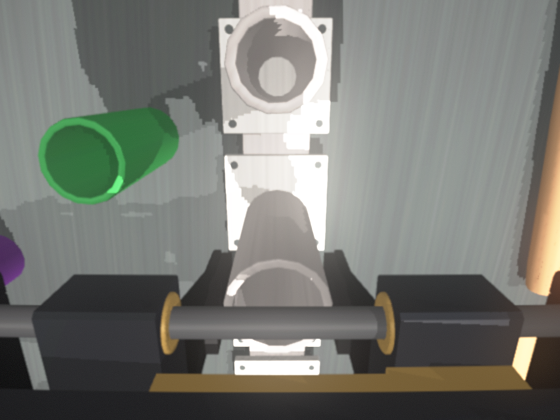

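Slim is centred on its plate. The plate under mid has corners at about (225,155), (328,155), (325,250) and (229,250). Mid's lower front edge is at (278,191).

```bash
python3 -c "
from h import *
P=[at('wrist',u,v,.018) for u,v in [(225,155),(328,155),(325,250),(229,250)]]
print(np.round(P,4),np.mean(P,0))
p=at('wrist',278,191,.0505);print(p,p-[0,.0225,0])
print('slim top',at('wrist',276,60,.158))
P=[at('wrist',u,v,.018) for u,v in [(219,19),(333,17),(329,132),(223,134)]];print(np.mean(P,0))
"
```

```text
[[ 0.5863  0.0526  0.018 ]
 [ 0.6617  0.0572  0.018 ]
 [ 0.6672 -0.0188  0.018 ]
 [ 0.5907 -0.0234  0.018 ]] [0.626475 0.0169   0.018   ]
[0.6262 0.0365 0.0505] [0.6262 0.014  0.0505]
slim top [0.6208 0.1097 0.158 ]
[0.6204 0.1085 0.018 ]
```

Request:
drive_tool --motion '[[[1.5,0.5,12],[0,0,0]],[[0,0,11],[0,0,0]],[[0,0,6],[0,0,0]],[[0,0,2],[0,0,0]],[[0,0,0],[0,0,0]]]'

```text
time_s: 12.2
position: [0.6262, 0.0175, 0.0913]
tcp_rot: [[-0.061, 0.998, -0.001], [0.998, 0.061, 0.0], [0.0, -0.001, -1.0]]
force: [-0.3, 0.4, -3.6]
opening: 0.51
grasp_force: 30.0
```

Request:
drive_tool --motion '[[[0,0,0.7],[0,0,0]],[[0,0,0],[0,0,0]]]'

```text
time_s: 12.4
position: [0.6269, 0.0174, 0.0915]
tcp_rot: [[-0.061, 0.998, 0.001], [0.998, 0.061, -0.0], [-0.0, 0.001, -1.0]]
force: [0.1, -0.7, -4.5]
opening: 0.516
grasp_force: 30.0
```

Request:
drive_tool --motion '[[[0,0,0.6],[0,0,0]],[[0,0,0],[0,0,0]]]'

```text
time_s: 12.6
position: [0.6267, 0.0175, 0.0907]
tcp_rot: [[-0.061, 0.998, 0.0], [0.998, 0.061, -0.0], [-0.0, 0.0, -1.0]]
force: [0.2, 0.2, -3.9]
opening: 0.515
grasp_force: 30.0
```

Request:
drive_tool --motion '[[[0,0,0.6],[0,0,0]],[[0,0,0],[0,0,0]]]'

```text
time_s: 12.8
position: [0.6266, 0.0175, 0.09]
tcp_rot: [[-0.061, 0.998, 0.0], [0.998, 0.061, -0.0], [-0.0, 0.0, -1.0]]
force: [0.3, 0.5, -3.7]
opening: 0.512
grasp_force: 30.0
```

Request:
drive_tool --motion '[[[0,0,0.5],[0,0,0]],[[0,0,0],[0,0,0]]]'

```text
time_s: 13.0
position: [0.6267, 0.0175, 0.0899]
tcp_rot: [[-0.061, 0.998, 0.0], [0.998, 0.061, -0.0], [-0.0, 0.0, -1.0]]
force: [-1.4, 1.1, 0.2]
opening: 0.512
grasp_force: 30.0
```

Request:
drive_tool --motion '[[[0,0,0.5],[0,0,0]],[[0,0,0],[0,0,0]]]'

```text
time_s: 13.2
position: [0.6267, 0.0175, 0.0899]
tcp_rot: [[-0.061, 0.998, 0.0], [0.998, 0.061, -0.0], [-0.0, 0.0, -1.0]]
force: [-2.6, -0.3, 4.2]
opening: 0.517
grasp_force: 30.0
```

Request:
drive_tool --motion '[[[0,0,0.3],[0,0,0]],[[0,0,0],[0,0,0]]]'

```text
time_s: 13.4
position: [0.6267, 0.0175, 0.0899]
tcp_rot: [[-0.061, 0.998, 0.001], [0.998, 0.061, -0.0], [-0.0, 0.001, -1.0]]
force: [-2.1, 0.9, 7.0]
opening: 0.514
grasp_force: 30.0
```

Request:
drive_tool --motion '[[[0,0,0],[0,0,0]],[[0,0,0],[0,0,0]],[[0,0,0],[0,0,0]],[[0,0,0],[0,0,0]],[[0,0,0],[0,0,0]]]' --gripper 0.8

```text
time_s: 13.9
position: [0.6267, 0.0175, 0.0884]
tcp_rot: [[-0.061, 0.998, 0.0], [0.998, 0.061, 0.0], [0.0, 0.0, -1.0]]
force: [-0.0, -0.9, 0.1]
opening: 0.786
grasp_force: 0.0
```

Request:
drive_tool --motion '[[[0,0,-15],[0,0,0]],[[0,0,-30],[0,0,0]],[[0,0,-35],[0,0,0]],[[0,0,-15],[0,0,0]],[[0,0,0],[0,0,0]]]'

```text
time_s: 14.4
position: [0.6289, 0.0172, 0.1878]
tcp_rot: [[-0.061, 0.998, 0.008], [0.998, 0.061, -0.001], [-0.002, 0.008, -1.0]]
force: [0.2, -0.0, -0.4]
opening: 0.797
grasp_force: 0.0
```

```bash
python3 -c "
from h import *
p=at('top',386.7,257.1,.075);print(p)
d(p[0],p[1],.16,-16.4)"
```

```text
[ 0.4506 -0.1981  0.075 ]
t 14.4 pos [0.6289 0.0172 0.1878] delta [-204.  -191.4   26.7] yaw 3.5 turn z 0.347 tilt [0.0078 0.0017 0.    ] F [ 0.2 -0.  -0.4] open 0.797 grip 0.0
```

Request:
drive_tool --motion '[[[-20,-18,0],[0,0,0]],[[-32,-30,0],[0,0,0]],[[-34,-32,0],[0,0,0]],[[-34,-32,0],[0,0,0]],[[-34,-32,0],[0,0,0]]]'

```text
time_s: 14.9
position: [0.4904, -0.1457, 0.183]
tcp_rot: [[-0.062, 0.998, -0.001], [0.998, 0.062, 0.001], [0.001, -0.001, -1.0]]
force: [0.6, 0.3, 0.6]
opening: 0.799
grasp_force: 0.0
```

Request:
drive_tool --motion '[[[-30,-28,0],[0,0,0]],[[-20,-17,0],[0,0,0.087]],[[0,0,0],[0,0,0.13]],[[0,0,10],[0,0,0.13]],[[0,0,10],[0,0,0]]]'

```text
time_s: 15.4
position: [0.4499, -0.1978, 0.1631]
tcp_rot: [[0.283, 0.959, -0.0], [0.959, -0.283, 0.0], [0.0, -0.0, -1.0]]
force: [-0.4, 0.4, 0.4]
opening: 0.799
grasp_force: 0.0
```

Request:
drive_tool --motion '[[[0,0,0],[0,0,0]],[[0,0,0],[0,0,0]],[[0,0,0],[0,0,0]]]'

```text
time_s: 15.7
position: [0.4505, -0.1974, 0.1636]
tcp_rot: [[0.28, 0.96, -0.0], [0.96, -0.28, 0.0], [0.0, -0.0, -1.0]]
force: [0.7, 0.4, 0.1]
opening: 0.799
grasp_force: 0.0
```

```bash
python3 -c "
from h import *
d(.4506,-.1981,.045,-16.4)
save('wrist','w5.png')"
```

```text
t 15.7 pos [ 0.4505 -0.1974  0.1636] delta [ -0.6   0.2 118.6] yaw -16.29 turn z 0.002 tilt [-0.0001 -0.      0.    ] F [0.7 0.4 0.1] open 0.799 grip 0.0
```

View pics/w5.png

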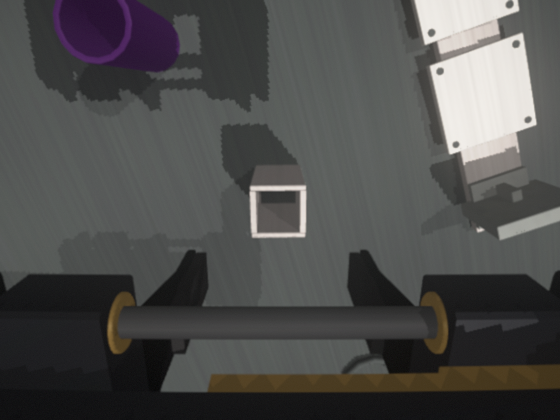

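Square is aligned with the gripper, with its top rim at u 250–306 and v 186–237, centre (278,212). The plate next to the stop has corners (429,66), (522,34), (537,121) and (451,153).

```bash
python3 -c "
from h import *
p=at('wrist',278,211.7,.075);print(p)
P=[at('wrist',u,v,.018) for u,v in [(429,66),(522,34),(537,121),(451,153)]];print(np.mean(P,0))
d(p[0],p[1],.045,-16.4)"
```

```text
[ 0.452  -0.1968  0.075 ]
[ 0.63665 -0.1663   0.018  ]
t 15.75 pos [ 0.4506 -0.1975  0.1638] delta [  1.1   1.  118.8] yaw -16.31 turn z 0.002 tilt [0.0004 0.0002 0.    ] F [ 0.6  0.6 -0.2] open 0.804 grip 0.0
```

Request:
drive_tool --motion '[[[0.7,0.5,25],[0,0,0]],[[0,0,40],[0,0,0]],[[0,0,38],[0,0,0]],[[0,0,16],[0,0,0]],[[0,0,0],[0,0,0]]]'

```text
time_s: 16.25
position: [0.45, -0.1962, 0.0428]
tcp_rot: [[0.281, 0.96, -0.004], [0.96, -0.281, 0.003], [0.002, -0.004, -1.0]]
force: [-0.6, -0.4, 0.5]
opening: 0.801
grasp_force: 0.0
```

Request:
drive_tool --motion '[[[0,0,0],[0,0,0]],[[0,0,0],[0,0,0]],[[0,0,0],[0,0,0]],[[0,0,0],[0,0,0]],[[0,0,0],[0,0,0]]]' --gripper 0

```text
time_s: 16.75
position: [0.4513, -0.1973, 0.0454]
tcp_rot: [[0.282, 0.959, 0.001], [0.959, -0.282, -0.001], [-0.0, 0.001, -1.0]]
force: [-1.0, 0.1, 4.8]
opening: 0.456
grasp_force: 29.9
```

Request:
drive_tool --motion '[[[0,0,0],[0,0,0]],[[0,0,0],[0,0,0]],[[0,0,0],[0,0,0]]]'

```text
time_s: 17.05
position: [0.4513, -0.1973, 0.0454]
tcp_rot: [[0.282, 0.959, 0.001], [0.959, -0.282, -0.001], [-0.0, 0.001, -1.0]]
force: [-0.7, 0.9, 6.0]
opening: 0.455
grasp_force: 29.9
```

Request:
drive_tool --motion '[[[0,0,-10],[0,0,0]],[[0,0,-30],[0,0,0]],[[0,0,-40],[0,0,0]],[[0,0,-30],[0,0,-0.087]],[[0,0,0],[0,0,-0.13]]]'

```text
time_s: 17.55
position: [0.4532, -0.1985, 0.1587]
tcp_rot: [[0.064, 0.998, 0.007], [0.998, -0.064, -0.005], [-0.005, 0.007, -1.0]]
force: [1.0, -0.5, -2.7]
opening: 0.458
grasp_force: 29.9
```

Request:
drive_tool --motion '[[[0,0,0],[0,0,-0.13]],[[0,0,0],[0,0,0]],[[0,0,0],[0,0,0]]]'

```text
time_s: 17.85
position: [0.4506, -0.1968, 0.1545]
tcp_rot: [[-0.058, 0.998, -0.001], [0.998, 0.058, 0.001], [0.001, -0.001, -1.0]]
force: [0.2, 0.7, -3.0]
opening: 0.456
grasp_force: 29.9
```

```bash
python3 -c "
from h import *
d(.6312,-.075,.1)"
```

```text
t 17.85 pos [ 0.4506 -0.1968  0.1545] delta [111.  187.5  54.5] yaw 3.34 turn z -0.003 tilt [-0.0007 -0.0007 -0.    ] F [ 0.2  0.7 -3. ] open 0.456 grip 29.9
```

Request:
drive_tool --motion '[[[11,19,0],[0,0,0]],[[20,33,0],[0,0,0]],[[25,42,0],[0,0,0]],[[25,42,0],[0,0,0]],[[18,33,0],[0,0,0]]]'

```text
time_s: 18.35
position: [0.6154, -0.086, 0.154]
tcp_rot: [[-0.059, 0.998, -0.0], [0.998, 0.059, 0.001], [0.001, -0.0, -1.0]]
force: [0.8, -0.9, -2.7]
opening: 0.458
grasp_force: 29.9
```

Request:
drive_tool --motion '[[[12,18,15],[0,0,0]],[[0,0,25],[0,0,0]],[[0,0,14],[0,0,0]],[[0,0,0],[0,0,0]],[[0,0,0],[0,0,0]]]'

```text
time_s: 18.85
position: [0.6303, -0.0753, 0.1003]
tcp_rot: [[-0.059, 0.998, -0.001], [0.998, 0.059, 0.0], [0.0, -0.001, -1.0]]
force: [0.1, -0.4, -1.5]
opening: 0.459
grasp_force: 29.9
```

```bash
python3 -c "
from h import *
d(.6312,-.075,.0634)
save('wrist','w6.png')"
```

```text
t 18.85 pos [ 0.6303 -0.0753  0.1003] delta [ 0.2  1.  36.9] yaw 3.41 turn z -0.002 tilt [-0.0014 -0.0005 -0.    ] F [ 0.1 -0.4 -1.5] open 0.459 grip 29.9
```

View pics/w6.png

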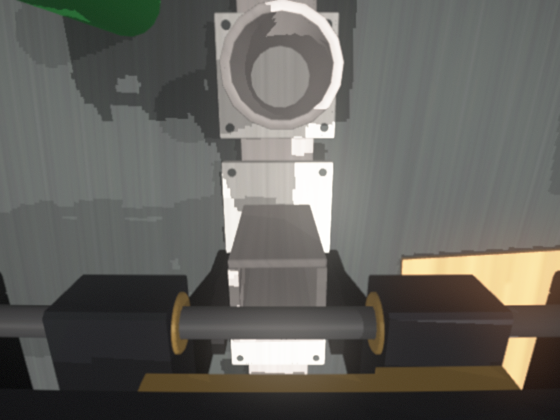

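Square's lower front edge runs from (245,206) to (312,206). The plate's front edge is v≈162 (u 222–332) and its back edge is v≈365 (u 232–325).

```bash
python3 -c "
from h import *
P=[at('wrist',u,v,.018) for u,v in [(222,163),(332,162),(325,365),(232,365)]]
print(np.round(P,4),np.mean(P,0))
p=at('wrist',278.5,206,.055);print(p,p-[-.0012,.02,0])
print('mid top',at('wrist',281,65,.123)); P=[at('wrist',u,v,.018) for u,v in [(214,14),(339,14),(334,136),(219,137)]];print(np.mean(P,0))
"
```

```text
[[ 0.5921 -0.0403  0.018 ]
 [ 0.6664 -0.0352  0.018 ]
 [ 0.6787 -0.2033  0.018 ]
 [ 0.6023 -0.2079  0.018 ]] [ 0.634875 -0.121675  0.018   ]
[ 0.6313 -0.0568  0.055 ] [ 0.6325 -0.0768  0.055 ]
mid top [0.6274 0.0177 0.123 ]
[0.625725 0.016525 0.018   ]
```

Request:
drive_tool --motion '[[[0.3,1,12],[0,0,0]],[[0,0,12],[0,0,0]],[[0,0,7],[0,0,0]],[[0,0,4],[0,0,0]],[[0,0,0],[0,0,0]]]'

```text
time_s: 19.4
position: [0.6313, -0.0744, 0.0646]
tcp_rot: [[-0.061, 0.998, -0.002], [0.998, 0.061, 0.0], [0.001, -0.002, -1.0]]
force: [-0.2, -1.2, -3.4]
opening: 0.458
grasp_force: 29.9
```

Request:
drive_tool --motion '[[[0,0,0.8],[0,0,0]],[[0,0,0],[0,0,0]],[[0,0,0],[0,0,0]]]'

```text
time_s: 19.7
position: [0.6322, -0.0747, 0.0653]
tcp_rot: [[-0.061, 0.998, 0.001], [0.998, 0.061, -0.0], [-0.0, 0.001, -1.0]]
force: [1.1, 0.2, -3.4]
opening: 0.452
grasp_force: 29.9
```

Request:
drive_tool --motion '[[[0,0,0.6],[0,0,0]],[[0,0,0],[0,0,0]]]'

```text
time_s: 19.9
position: [0.6319, -0.0746, 0.0644]
tcp_rot: [[-0.061, 0.998, 0.0], [0.998, 0.061, -0.0], [-0.0, 0.0, -1.0]]
force: [-0.4, -0.3, -2.2]
opening: 0.458
grasp_force: 29.9
```

Request:
drive_tool --motion '[[[0,0,0.6],[0,0,0]],[[0,0,0],[0,0,0]]]'

```text
time_s: 20.1
position: [0.6318, -0.0746, 0.0636]
tcp_rot: [[-0.061, 0.998, -0.0], [0.998, 0.061, 0.0], [0.0, -0.0, -1.0]]
force: [0.5, -0.2, -3.8]
opening: 0.458
grasp_force: 29.9
```

Request:
drive_tool --motion '[[[0,0,0.5],[0,0,0]],[[0,0,0],[0,0,0]]]'

```text
time_s: 20.3
position: [0.6319, -0.0745, 0.0635]
tcp_rot: [[-0.061, 0.998, 0.0], [0.998, 0.061, -0.0], [-0.0, 0.0, -1.0]]
force: [-1.2, -0.5, 0.1]
opening: 0.456
grasp_force: 29.9
```

Seated. Next I press slightly, release, lift, then head for the wide tube (0.4675, 0.2325) with the gripper fully open and kept above the tall tubes.

Request:
drive_tool --motion '[[[0,0,0.4],[0,0,0]],[[0,0,0],[0,0,0]]]'

```text
time_s: 20.5
position: [0.6319, -0.0746, 0.0635]
tcp_rot: [[-0.061, 0.998, 0.0], [0.998, 0.061, -0.0], [-0.0, 0.0, -1.0]]
force: [-3.2, -0.1, 5.1]
opening: 0.456
grasp_force: 29.9
```

Request:
drive_tool --motion '[[[0,0,0],[0,0,0]],[[0,0,0],[0,0,0]],[[0,0,0],[0,0,0]],[[0,0,0],[0,0,0]],[[0,0,0],[0,0,0]]]' --gripper 0.8

```text
time_s: 21.0
position: [0.632, -0.0746, 0.0626]
tcp_rot: [[-0.061, 0.998, 0.0], [0.998, 0.061, -0.0], [-0.0, 0.0, -1.0]]
force: [0.1, 1.0, 0.6]
opening: 0.777
grasp_force: 0.0
```

Request:
drive_tool --motion '[[[0,0,-15],[0,0,0]],[[0,0,-35],[0,0,0]],[[0,0,-45],[0,0,0]],[[0,0,-35],[0,0,0]],[[0,0,0],[0,0,0]]]' --gripper 1

```text
time_s: 21.5
position: [0.6361, -0.0756, 0.2003]
tcp_rot: [[-0.061, 0.998, 0.014], [0.998, 0.061, -0.004], [-0.005, 0.013, -1.0]]
force: [0.6, -0.2, -0.0]
opening: 0.999
grasp_force: 0.0
```

```bash
python3 -c "
from h import *
p=at('top',123.3,240.75,.045);print(p)
d(.4675,.232,.13)"
```

```text
[0.4668 0.2316 0.045 ]
t 21.5 pos [ 0.6361 -0.0756  0.2003] delta [ 317.7 -150.3   66.8] yaw 3.51 turn z 0.0 tilt [0.0132 0.0048 0.    ] F [ 0.6 -0.2 -0. ] open 0.999 grip 0.0
```

Request:
drive_tool --motion '[[[15,-15,0],[0,0,0]],[[30,-25,0],[0,0,0]],[[40,-25,0],[0,0,0]],[[42,-25,0],[0,0,0]],[[42,-20,0],[0,0,0]]]'

```text
time_s: 22.0
position: [0.5097, 0.0885, 0.1929]
tcp_rot: [[-0.06, 0.998, -0.001], [0.998, 0.06, 0.0], [0.0, -0.001, -1.0]]
force: [0.7, 0.4, -0.2]
opening: 1.001
grasp_force: 0.0
```

Request:
drive_tool --motion '[[[42,-15,0],[0,0,0]],[[42,-10,0],[0,0,0]],[[35,-8,10],[0,0,0]],[[20,-4,20],[0,0,0]],[[8.5,0,20],[0,0,0]]]'

```text
time_s: 22.5
position: [0.4649, 0.2346, 0.1429]
tcp_rot: [[-0.064, 0.998, 0.001], [0.998, 0.064, 0.001], [0.001, 0.001, -1.0]]
force: [-0.0, -0.3, 0.8]
opening: 1.001
grasp_force: 0.0
```

Request:
drive_tool --motion '[[[0,0,0],[0,0,0]],[[0,0,0],[0,0,0]],[[0,0,0],[0,0,0]]]'

```text
time_s: 22.8
position: [0.4668, 0.2319, 0.1437]
tcp_rot: [[-0.06, 0.998, 0.002], [0.998, 0.06, 0.0], [0.0, 0.002, -1.0]]
force: [1.0, 0.3, 0.5]
opening: 1.003
grasp_force: 0.0
```

```bash
python3 -c "
from h import *
d(.4675,.232,.018)
save('wrist','w7.png')"
```

```text
t 22.8 pos [0.4668 0.2319 0.1437] delta [  0.    0.5 125.7] yaw 3.45 turn z -0.001 tilt [ 0.0017 -0.0002  0.    ] F [1.  0.3 0.5] open 1.003 grip 0.0
```

View pics/w7.png

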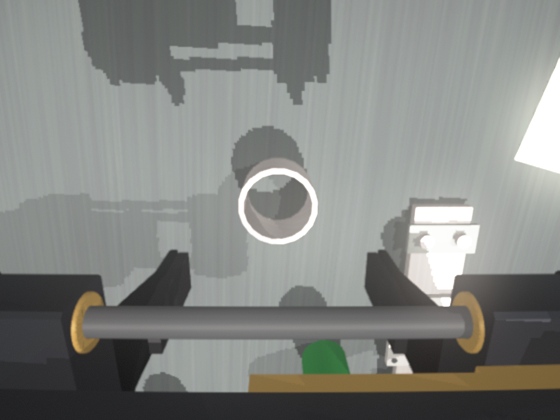

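The wide rim is centred at (278,206).

```bash
python3 -c "
from h import *
p=at('wrist',278,206,.045);print(p)
d(p[0],p[1],.018)"
```

```text
[0.4681 0.234  0.045 ]
t 22.85 pos [0.4669 0.2319 0.1438] delta [  2.    1.1 125.8] yaw 3.43 turn z -0.001 tilt [ 0.002  -0.0003 -0.    ] F [ 0.1  0.1 -0.8] open 1.0 grip 0.0
```

Request:
drive_tool --motion '[[[1.5,1,25],[0,0,0]],[[0,0,40],[0,0,0]],[[0,0,38],[0,0,0]],[[0,0,16],[0,0,0]],[[0,0,4],[0,0,0]]]'

```text
time_s: 23.35
position: [0.4664, 0.233, 0.0185]
tcp_rot: [[-0.06, 0.998, -0.003], [0.998, 0.06, -0.001], [-0.001, -0.003, -1.0]]
force: [0.6, -0.7, 0.0]
opening: 1.003
grasp_force: 0.0
```

Request:
drive_tool --motion '[[[0,0,0],[0,0,0]],[[0,0,0],[0,0,0]],[[0,0,0],[0,0,0]],[[0,0,0],[0,0,0]],[[0,0,0],[0,0,0]]]' --gripper 0

```text
time_s: 23.85
position: [0.4673, 0.2341, 0.0208]
tcp_rot: [[-0.061, 0.998, 0.001], [0.998, 0.061, 0.0], [0.0, 0.001, -1.0]]
force: [-0.6, -0.3, 5.8]
opening: 0.689
grasp_force: 30.0
```

Request:
drive_tool --motion '[[[0,0,0],[0,0,0]],[[0,0,0],[0,0,0]],[[0,0,0],[0,0,0]]]'

```text
time_s: 24.15
position: [0.4673, 0.2341, 0.0208]
tcp_rot: [[-0.061, 0.998, 0.001], [0.998, 0.061, 0.0], [0.0, 0.001, -1.0]]
force: [-0.2, -1.2, 6.0]
opening: 0.688
grasp_force: 30.0
```

Request:
drive_tool --motion '[[[0,0,-10],[0,0,0]],[[0,0,-30],[0,0,0]],[[0,0,-40],[0,0,0]],[[0,0,-45],[0,0,0]],[[0,0,-45],[0,0,0]]]'

```text
time_s: 24.65
position: [0.4657, 0.2337, 0.1912]
tcp_rot: [[-0.061, 0.998, -0.002], [0.998, 0.061, -0.0], [-0.0, -0.002, -1.0]]
force: [0.7, -1.0, -2.4]
opening: 0.689
grasp_force: 30.0
```

Request:
drive_tool --motion '[[[0,0,-30],[0,0,0]],[[0,0,-10],[0,0,0]],[[0,0,0],[0,0,0]]]'

```text
time_s: 24.95
position: [0.467, 0.2341, 0.2309]
tcp_rot: [[-0.061, 0.998, 0.003], [0.998, 0.061, 0.001], [0.0, 0.003, -1.0]]
force: [-0.7, -0.1, -3.1]
opening: 0.685
grasp_force: 30.0
```

```bash
python3 -c "
from h import *
d(.6378,-.1672,.08)"
```

```text
t 24.95 pos [0.467  0.2341 0.2309] delta [-411.   145.5  151.1] yaw 3.51 turn z 0.0 tilt [ 0.0026 -0.0004  0.    ] F [-0.7 -0.1 -3.1] open 0.685 grip 30.0
```

Request:
drive_tool --motion '[[[-20,0,0],[0,0,0]],[[-35,5,0],[0,0,0]],[[-45,10,0],[0,0,0]],[[-45,12,0],[0,0,0]],[[-46,15,0],[0,0,0]]]'

```text
time_s: 25.45
position: [0.5182, 0.0447, 0.2268]
tcp_rot: [[-0.062, 0.998, -0.007], [0.998, 0.062, 0.001], [0.001, -0.007, -1.0]]
force: [1.6, -0.1, -2.0]
opening: 0.688
grasp_force: 30.0
```

Request:
drive_tool --motion '[[[-46,18,0],[0,0,0]],[[-46,18,0],[0,0,0]],[[-46,18,0],[0,0,0]],[[-42,20,0],[0,0,0]],[[-28,18,0],[0,0,0]]]'

```text
time_s: 25.95
position: [0.6241, -0.1591, 0.2259]
tcp_rot: [[-0.058, 0.998, -0.005], [0.998, 0.058, 0.001], [0.002, -0.005, -1.0]]
force: [-0.0, 0.5, -3.0]
opening: 0.686
grasp_force: 30.0
```

Request:
drive_tool --motion '[[[-12,11.5,20],[0,0,0]],[[0,0,40],[0,0,0]],[[0,0,40],[0,0,0]],[[0,0,30],[0,0,0]],[[0,0,15],[0,0,0]]]'

```text
time_s: 26.45
position: [0.6326, -0.1656, 0.078]
tcp_rot: [[-0.061, 0.998, -0.011], [0.998, 0.061, 0.005], [0.006, -0.011, -1.0]]
force: [-1.9, 0.7, -2.0]
opening: 0.684
grasp_force: 30.0
```

Request:
drive_tool --motion '[[[0,0,0],[0,0,0]],[[0,0,0],[0,0,0]],[[0,0,0],[0,0,0]]]'

```text
time_s: 26.75
position: [0.6384, -0.168, 0.0864]
tcp_rot: [[-0.061, 0.998, 0.003], [0.998, 0.061, -0.002], [-0.002, 0.003, -1.0]]
force: [0.7, -0.1, -1.4]
opening: 0.688
grasp_force: 30.0
```

```bash
python3 -c "
from h import *
d(.6378,-.1672,.0388)
save('wrist','w8.png')"
```

```text
t 26.75 pos [ 0.6384 -0.168   0.0864] delta [ 0.9 -0.7 47.6] yaw 3.5 turn z 0.0 tilt [ 0.0031  0.0017 -0.    ] F [ 0.7 -0.1 -1.4] open 0.688 grip 30.0
```

View pics/w8.png

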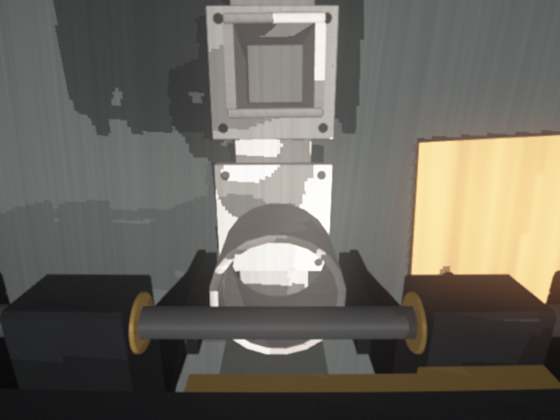

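Square is centred on its plate. Plate a's front edge is at v≈164 (u 215–332), and the wide tube's lower front edge is at (276,205).

```bash
python3 -c "
from h import *
a=at('wrist',215,164,.018);b=at('wrist',332,164,.018);m=(a+b)/2;print('plate a',m+np.array([.0613,-.998,0])*.038,np.linalg.norm(a-b))
p=at('wrist',276,205,.0655);print('wide',p+np.array([.0613,-.998,0])*.03)
P=[at('wrist',u,v,.018) for u,v in [(207,6),(338,8),(334,138),(212,139)]];print('plate b',np.mean(P,0))
"
```

```text
plate a [ 0.6368794 -0.166424   0.018    ] 0.07464187832577623
wide [ 0.638739 -0.17074   0.0655  ]
plate b [ 0.631    -0.075325  0.018   ]
```

Request:
drive_tool --motion '[[[1,-0.5,12],[0,0,0]],[[1,-0.5,16],[0,0,0]],[[0,0,10],[0,0,0]],[[0,0,5],[0,0,0]],[[0,0,1.5],[0,0,0]]]'

```text
time_s: 27.3
position: [0.6357, -0.1654, 0.0396]
tcp_rot: [[-0.061, 0.998, -0.001], [0.998, 0.061, 0.0], [0.0, -0.001, -1.0]]
force: [-0.3, -0.2, -2.4]
opening: 0.68
grasp_force: 30.0
```

Request:
drive_tool --motion '[[[0,0,0],[0,0,0]],[[0,0,0],[0,0,0]],[[0,0,0.5],[0,0,0]],[[0,0,0],[0,0,0]]]'

```text
time_s: 27.7
position: [0.6362, -0.1656, 0.0402]
tcp_rot: [[-0.061, 0.998, 0.001], [0.998, 0.061, -0.0], [-0.0, 0.001, -1.0]]
force: [0.1, 0.3, -2.1]
opening: 0.685
grasp_force: 30.0
```

Request:
drive_tool --motion '[[[0,0,0.5],[0,0,0]],[[0,0,0],[0,0,0]]]'

```text
time_s: 27.9
position: [0.6359, -0.1655, 0.0393]
tcp_rot: [[-0.061, 0.998, 0.0], [0.998, 0.061, -0.0], [-0.0, 0.0, -1.0]]
force: [-0.8, 0.1, -3.1]
opening: 0.686
grasp_force: 30.0
```

Request:
drive_tool --motion '[[[0,0,0.5],[0,0,0]],[[0,0,0],[0,0,0]]]'

```text
time_s: 28.1
position: [0.636, -0.1655, 0.0389]
tcp_rot: [[-0.061, 0.998, 0.0], [0.998, 0.061, -0.0], [-0.0, 0.0, -1.0]]
force: [-0.5, 0.0, -1.6]
opening: 0.686
grasp_force: 30.0
```

Request:
drive_tool --motion '[[[0,0,0.5],[0,0,0]],[[0,0,0],[0,0,0]]]'

```text
time_s: 28.3
position: [0.636, -0.1655, 0.0388]
tcp_rot: [[-0.061, 0.998, 0.0], [0.998, 0.061, -0.0], [-0.0, 0.0, -1.0]]
force: [-1.0, 1.0, 2.4]
opening: 0.687
grasp_force: 30.0
```

Request:
drive_tool --motion '[[[0,0,0.3],[0,0,0]],[[0,0,0],[0,0,0]]]'

```text
time_s: 28.5
position: [0.636, -0.1655, 0.0388]
tcp_rot: [[-0.061, 0.998, 0.0], [0.998, 0.061, -0.0], [-0.0, 0.0, -1.0]]
force: [-2.6, 1.4, 5.1]
opening: 0.686
grasp_force: 30.0
```

Request:
drive_tool --motion '[[[0,0,0],[0,0,0]],[[0,0,0],[0,0,0]],[[0,0,0],[0,0,0]],[[0,0,0],[0,0,0]],[[0,0,0],[0,0,0]]]' --gripper 1

```text
time_s: 29.0
position: [0.636, -0.1655, 0.0377]
tcp_rot: [[-0.061, 0.998, -0.0], [0.998, 0.061, 0.0], [0.0, -0.0, -1.0]]
force: [-0.4, 0.1, 0.4]
opening: 0.981
grasp_force: 0.0
```

Request:
drive_tool --motion '[[[0,0,-10],[0,0,0]],[[0,0,-30],[0,0,0]],[[0,0,-45],[0,0,0]],[[0,0,-45],[0,0,0]],[[0,0,-30],[0,0,0]]]'

```text
time_s: 29.5
position: [0.6373, -0.166, 0.2024]
tcp_rot: [[-0.061, 0.998, 0.005], [0.998, 0.061, -0.002], [-0.003, 0.005, -1.0]]
force: [-0.1, -0.7, -0.0]
opening: 0.996
grasp_force: 0.0
```

Request:
drive_tool --motion '[[[-20,-40,0],[0,0,0]],[[-30,-45,0],[0,0,0]],[[-20,-45,0],[0,0,0]],[[-10,-30,0],[0,0,0]],[[0,0,0],[0,0,0]]]'

```text
time_s: 30.0
position: [0.4807, -0.2535, 0.1986]
tcp_rot: [[-0.057, 0.998, -0.002], [0.998, 0.057, 0.001], [0.001, -0.002, -1.0]]
force: [0.0, 0.8, 0.5]
opening: 1.004
grasp_force: 0.0
```

```bash
python3 -c "
from h import *
d(.6,-.2,.2)
a=save('top','t9.png')
b=cv2.resize(a[100:200,120:440,::-1],None,fx=2.5,fy=2.5,interpolation=3);cv2.imwrite('pics/c9.png',b)"
```

```text
t 30.0 pos [ 0.4807 -0.2535  0.1986] delta [ 46.6 122.2  -1.6] yaw 3.27 turn z -0.004 tilt [-0.0023 -0.0008  0.    ] F [0.  0.8 0.5] open 1.004 grip 0.0
```

View pics/c9.png

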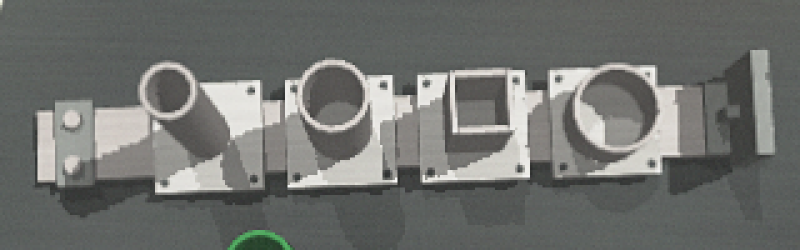

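All four stand upright. The tops in the crop are at slim (168,90), mid (333,95), square (480,101) and wide (615,108).

```bash
python3 -c "
from h import *
pl=dict(s=(.6175,.1078),m=(.6237,.0162),q=(.6293,-.0756),w=(.635,-.1674))
for k,u,v,z in [('s',168.5,90.5,.158),('m',333.5,95.5,.123),('q',480.5,101,.093),('w',616,108.5,.063)]:
  p=at('top',120+u/2.5-.3,100+v/2.5-.3,z);print(k,p,(p[:2]-pl[k])*1000)"
```

```text
s [0.6198 0.1082 0.158 ] [2.3 0.4]
m [0.6264 0.0162 0.123 ] [2.7 0. ]
q [ 0.6316 -0.0743  0.093 ] [2.3 1.3]
w [ 0.6354 -0.1659  0.063 ] [0.4 1.5]
```

```bash
python3 -c "
from rig import hand_in
print(hand_in())"
```

```text
the job is handed in; nothing more can be done
None
```

I stood all four props upright on the jig bar, shortest to tallest from the end stop (wide, square, mid, slim), each within about 3 mm of its plate centre by the last camera check, and handed the job in at about 30 s.

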